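# Pack up the punch case

### The job

Pack up the blue tool case on the sculptor's bench by pushing only: first push the upright yellow inner flap down until it lies flat inside the case, while the blue cover still stands open, and only then swing the cover fully shut over it. Push gently, do not pinch or grip the flap or the cover, and leave the brush pot, the figure, the tin and the hammer standing or lying where they are. Finish with the robot clear of everything.

Things in the scene. Friction and masses are not known exactly. Their poses are not given: they have to be found in the camera images.
- case: blue steel tool case, open on top, fixed to the bench: 260 mm along its x, 220 mm along its y, 70 mm high, walls 5 mm. Origin: centre of its underside, on the bench; z up. The cover's hinge runs along its x on the +y rim, the flap's hinge along its x just inside the -y wall. The tray below the flap holds punches.
- cover (a joint): angle of the blue cover (rad): 0 = shut flat on the rim, 1.57 = upright on the +y rim, at most 2.0; starts 1.6 to 1.85. Flat plate, 260 mm along the hinge, 220 mm from hinge to free edge, 6 mm thick, about 0.35 kg. The hinge is stiff: the cover stays at any angle and does not fall; 3 to 7 N at its free edge moves it. An upright flap blocks it.
- cover_hinge (a point): middle of the cover's hinge line, at case frame (0, 110, 70) mm; it lies on the cover's inner, grey-lined face (the underside when shut); the outer face is 6 mm further out
- cover_edge (a point): middle of the cover's free edge, on its outer face, 220 mm from the hinge; 76 mm above the bench with the cover shut
- flap (a joint): angle of the yellow flap (rad): 0 = flat inside the case, 1.57 = upright, at most 1.8; starts 1.35 to 1.7. Plate 236 mm along the hinge, 130 mm from hinge to free edge, 5 mm thick, 90 g; four punches are clipped on the face towards the cover. Its stiff hinge holds any angle; 1 to 2 N near the free edge moves it. Flat, its top face is 54 mm above the bench, 16 mm below the rim.
- flap_hinge (a point): middle of the flap's hinge line, at case frame (0, -100, 51.5) mm, half-way through the plate's thickness
- flap_edge (a point): middle of the flap's free edge, 130 mm from the hinge, on the face away from the cover (the top face when folded)
- brush_pot: loose white pot with brushes, 68 mm across, pot 90 mm and brushes up to 180 mm high; origin: centre of its underside. Leave alone. Pot, figure and tin change places: one stands beside the flap's side of the case, two beyond the case's +x end.
- figure: loose dark cast-metal figure, 60 mm across the foot, 122 mm high; origin at the centre of its underside. Leave alone.
- tin: loose red tin, 64 mm across, 90 mm high; origin at the centre of its underside. Leave alone.
- hammer: loose hammer lying on the bench on the cover's side of the case, about 220 mm behind the case's +y wall, less than 60 mm high; origin on its underside. Leave alone.

How it is judged:
By the outcome, as a careful person would: the job done as asked, in the order asked, and still so for the second after the job is handed in, with the robot touching nothing.
It also fails if it takes over 58 s, if anything falls off the work surface, if the arm or the gripper's body presses on something with over 40 N, if the wrist force passes 120 N, or if a joint passes its speed limit or range.

### The arm

A 6-joint arm with a two-finger parallel gripper is mounted at the origin on the work surface. World frame = base frame: x ahead of the robot, y to its left, z up, the work surface at z = 0. Lengths are in mm, angles in degrees, forces in N, time in s.
With the tool pointing down it reaches from about 300 to 850 mm from the base axis. Payload 4.2 kg.
Tool frame: the origin (TCP) lies between the finger pads; the fingertips stand 14 mm ahead of it and the grasp point (between the pads) lies 5 mm behind it (env.finger_overhang is the distance from the TCP to the fingertips, in mm); z points along the fingers, y is the line along which they close (so a half turn about z gives the same grasp; the last joint's range is limited). The gripper opens to 91 mm and grips with 3 to 60 N. Pads are 32 mm wide; open, the fingers measure 118 mm over their backs; the gripper's body (76 mm by 178 mm) begins 60 mm behind the grasp point.
Start: joints at [72.365, 18.312, 89.639, -0, 72.044, -1.146], TCP at [163.212, 551.368, 197.776] pointing down, gripper open.
Joint ranges: [-177.97, 177.97], [-48.28, 115.42], [12.27, 149.76], [-77.06, 257.06], [2.81, 150.46], [-146.56, 146.56]. Speed limits (degrees/s): [147.25, 147.25, 180, 180, 180, 180].

### API

Orientations are given as [roll, pitch, yaw] about the fixed x, y, z axes, in that order (R = Rz(yaw) Ry(pitch) Rx(roll)).
In Python, from workcell import status, cams, env, finder gives the robot as it stands.
- The arm moves only by the tool apply_moves, never from a script. Its argument "increments" is a list of rows, each a list of 7 numbers: the opening, from -1 (shut) to 1 (fully open), then the shift along the world's x, y, z in m, then the turn, a rotation vector about the world's x, y, z in degrees. In form: [[gripper, x, y, z, ax, ay, az], ...]. A call has 1 to 5 rows; each row shifts and turns the commanded pose from where the row before left it; what a row does not reach is not made up. A row lasts 1/12 s, in which the tool goes at most 41.7 mm and 7.16 degrees, less where a joint would pass 70% of its speed; a pose out of reach is approached as far as the arm can. A call with a gripper value outside its range is refused whole. The fingers move at their own pace and stop on an object; "newtons" is the grip in N (left out, the last holds). Time passes only in rows, so rows that do not move let the fingers close. It gives the time, the measured TCP pose, the force, the opening and the grip force at its end, in the units of the state.
- status.state(): the state, without advancing time (a new reading comes with each control period).
- cams.grab_frame(name): name is "scene" or "top" or "wrist"; returns a dict with "color" (400x640x3 uint8, red, green, blue), "intrinsics" (3x3 intrinsics, pixels), "k1" (the pictures are not rectified: a ray, as slopes to the right and down, at radius r is drawn at 1 + k1 r^2 times it, then the intrinsics apply), "R" (3x3) and "t" (3): a world point X has camera coordinates R X + t. Camera axes: x right, y down, z forward; pixel columns grow to the right and rows downward; lengths in mm; the calibration is good to about 2 mm. A picture is of the moment at which its call begins. There is no depth.
- env.job_done(): hands the job in; it is judged then, once.
Trained networks look in the newest picture that a camera, given by its name, has taken for a name from the list of things; names that differ only in an ending like _2 or _b are one class to them, and where a whole thing is asked for, a point or a joint stands for the part that bears it (a point fixed in the world has none). Each returns a list of dicts, best first, with "score" (0 to 1); they miss things now and then, are a little off and sometimes report something else, mostly with a low value. They report only what shows in the picture. A call takes as long as a camera call.
- finder.boxes_of(query, camera): "rect" ([left, top, width, height] in pixels, round what is visible of it).
- finder.trace(query, camera): "pixels" (400x640 bool, what is visible of it) and "rect" ([left, top, width, height] in pixels, round what is visible of it).
The state is a dict: "time_s": time; "qpos": joint angles; "qvel": joint speeds; "effort": joint torques, N m; "ee_pos": TCP position; "ee_rot": TCP orientation; "force": force on the tool from outside, world axes, zero at the start; "torque": the same for the moment, N m; "gripper_width": finger opening in mm; "gripper_force": force on a finger pad.
Only numpy, scipy, OpenCV 4.12 (cv2) and the standard library are available. Lean on these libraries where they do the work, as an engineer would, in place of code of your own. Each camera call takes 0.05 s, during which the arm holds its last target. There are 200 camera calls.

## Working session

There is one attempt and no reset: what is moved stays moved. The work goes in short steps, Python scripts to look and compute and a tool call to move; the robot and the scene stay as the last step left them, time stands still between calls to the robot, and variables do not carry over. Pictures are saved under pics/ and viewed, at most 10 in all, crops included, and the job is handed in when it is done.

Besides the shell and the picture viewer there is one more tool, called as name([rows], argument=value, ...), one row to a line, values as JSON. apply_moves: Moves the arm, as the interface text tells. Its arguments: {"type":"object","properties":{"increments":{"type":"array","items":{"type":"array","items":{"type":"number"}}},"newtons":{"type":"number"}},"required":["increments"]}

```bash
mkdir -p pics
cat > h.py <<'E'
import numpy as np, cv2
from workcell import status, cams, env, finder
def grab(n,save=None):
    f=cams.grab_frame(n)
    if save: cv2.imwrite('pics/'+save,f['color'][:,:,::-1])
    return f
def dist(f): return np.array([f['k1'],0,0,0,0.])
def proj(f,P):
    R=np.array(f['R'],float);t=np.array(f['t'],float)
    return cv2.projectPoints(np.array(P,float).reshape(-1,3),cv2.Rodrigues(R)[0],t,np.array(f['intrinsics'],float),dist(f))[0].reshape(-1,2)
def plane(f,uv,z):
    R=np.array(f['R'],float);t=np.array(f['t'],float)
    n=cv2.undistortPoints(np.array(uv,float).reshape(-1,1,2),np.array(f['intrinsics'],float),dist(f)).reshape(-1,2)
    d=np.c_[n,np.ones(len(n))]@R; c=-R.T@t
    return c+d*((z-c[2])/d[:,2])[:,None]
E
python3 - <<'E'
from h import *
fs={}
for n in ('scene','top'):
    f=fs[n]=grab(n,n+'0.png'); print(n,'cam',(-np.array(f['R']).T@f['t']).round())
    for q in ('case','cover','flap','brush_pot','figure','tin','hammer'):
        r=finder.boxes_of(q,n); print(q,[(np.round(x['rect']).tolist(),round(x['score'],2)) for x in r[:2]])
        if r:
            l,t,w,h=r[0]['rect']; print('   base',plane(f,[[l+w/2,t+h]],0).round())
i=np.vstack([cv2.imread('pics/scene0.png'),cv2.imread('pics/top0.png')]);cv2.imwrite('pics/both.png',cv2.resize(i,(480,600)))
print(status.state())
E
```

```text
scene cam [1207.  170.  960.]
case [([256.0, 74.0, 139.0, 186.0], 0.71)]
   base [[693.  46.  -0.]]
cover [([342.0, 70.0, 48.0, 157.0], 0.7)]
   base [[582. 120.  -0.]]
flap [([255.0, 122.0, 24.0, 120.0], 0.95)]
   base [[679. -98.   0.]]
brush_pot [([279.0, 241.0, 30.0, 62.0], 0.95)]
   base [[810.   7.   0.]]
figure [([172.0, 218.0, 30.0, 40.0], 0.87)]
   base [[ 762. -260.    0.]]
tin [([355.0, 246.0, 33.0, 42.0], 0.56), ([342.0, 71.0, 51.0, 157.0], 0.31)]
   base [[734. 160.  -0.]]
hammer [([432.0, 154.0, 41.0, 86.0], 0.91)]
   base [[568. 321.   0.]]
top cam [ 510.   27. 1190.]
case [([265.0, 154.0, 131.0, 134.0], 0.95)]
   base [[344. -13.   0.]]
cover [([264.0, 177.0, 57.0, 113.0], 0.68)]
   base [[338.  97.   0.]]
flap [([354.0, 156.0, 38.0, 83.0], 0.95)]
   base [[ 487. -132.    0.]]
brush_pot [([317.0, 113.0, 23.0, 36.0], 0.75)]
   base [[748.   0.   0.]]
figure [([410.0, 144.0, 23.0, 21.0], 0.59)]
   base [[ 707. -272.    0.]]
tin [([262.0, 140.0, 25.0, 31.0], 0.58)]
   base [[677. 157.   0.]]
hammer [([201.0, 207.0, 30.0, 93.0], 0.64)]
   base [[304. 312.   0.]]
{'time_s': 0.8, 'qpos': array([ 7.23646378e+01,  1.83081972e+01,  8.96397528e+01,  2.71235606e-04,
        7.20446040e+01, -1.14712981e+00]), 'qvel': array([ 0.0262416 , -0.07777881, -0.00502923, -0.05718514, -0.01121991,
        0.0288899 ]), 'effort': array([ 1.92098902e-03, -4.12303305e+01, -2.32225227e+01,  7.30498368e-02,
        3.73491389e-02,  2.18191246e-06]), 'ee_pos': array([163.20619892, 551.3558056 , 197.80796781]), 'ee_rot': array([ 1.79992550e+02, -1.08916248e-04,  1.63511684e+02]), 'force': array([0.58534171, 0.76037289, 0.88257637]), 'torque': array([-0.01800474,  0.00444826, -0.05722081]), 'gripper_force': 0.0, 'gripper_width': 90.60150035502902}
```

View pics/scene0.png

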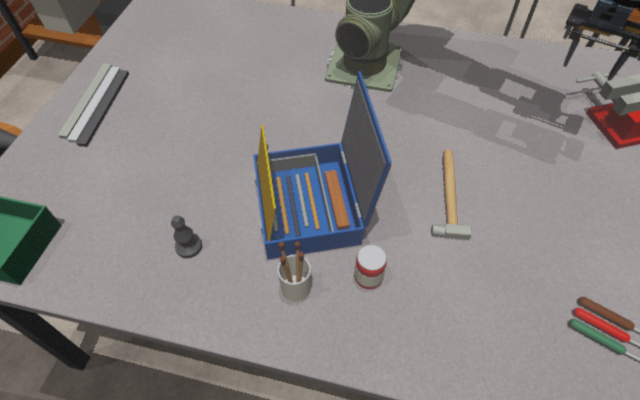

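View pics/top0.png

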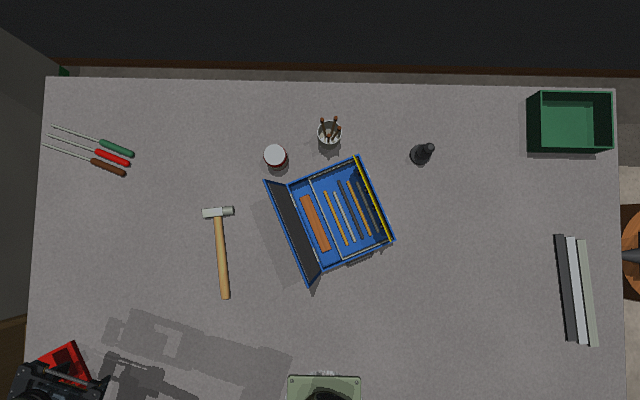

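The scene picture shows the case at about (310,195), with the blue cover upright at (365,145) and the yellow flap upright at (267,185). The pot (295,280) and tin (370,268) stand beyond the +x end, and the figure (185,240) stands on the flap side. The top picture agrees: case x points away from the robot, yawed by roughly -25° or so. Next I fit the model to the masks.

```bash
cat >> h.py <<'E'
def geo(p):
    x,y,yaw,c,fl=p
    Rz=np.array([[np.cos(yaw),-np.sin(yaw),0],[np.sin(yaw),np.cos(yaw),0],[0,0,1]])
    W=lambda P:np.array(P,float)@Rz.T+[x,y,0]
    box=W([[a,b,z] for a in(-130,130) for b in(-110,110) for z in(0,70)])
    n=[np.sin(c),np.cos(c)] # outward normal of cover (y,z)
    cov=W([[a,110-np.cos(c)*r+o*np.sin(c),70+np.sin(c)*r+o*np.cos(c)] for a in(-130,130) for r in(0,220) for o in(0,6)])
    flp=W([[a,-100+np.cos(fl)*r-o*np.sin(fl),51.5+np.sin(fl)*r+o*np.cos(fl)] for a in(-118,118) for r in(0,130) for o in(-2.5,2.5)])
    return box,cov,flp
def sil(f,Ps,s=4):
    m=np.zeros((400*s,640*s),np.uint8)
    for P in Ps:
        h=cv2.convexHull(np.round(proj(f,P)*s).astype(np.int32)); cv2.fillConvexPoly(m,h,1)
    return m
E
python3 - <<'E'
from h import *
from scipy.optimize import minimize
S=3
D=[]
for n in('scene','top'):
    f=grab(n)
    ms=[]
    for q in('case','cover','flap'):
        r=finder.trace(q,n); ms.append(cv2.resize(r[0]['pixels'].astype(np.uint8),None,fx=S,fy=S,interpolation=0)); print(n,q,r[0]['rect'],round(r[0]['score'],2),r[0]['pixels'].sum())
    D.append((f,ms))
def cost(p,v=False):
    b,c,fl=geo(p);t=0;o=[]
    for f,(mc,mv,mf) in D:
        u=sil(f,[b,c,fl],S)
        u2=(mc|mv|mf)
        for a,m in((u,u2),(sil(f,[c],S),mv),(sil(f,[fl],S),mf)):
            iou=(a&m).sum()/max((a|m).sum(),1);o.append(iou);t+=1-iou
    return (t,np.round(o,2)) if v else t
best=None
for yaw in(-20,-30,20,30):
    r=minimize(cost,[530,20,np.radians(yaw),1.7,1.5],method='Nelder-Mead',options=dict(initial_simplex=np.array([530,20,np.radians(yaw),1.7,1.5])+np.vstack([np.zeros(5),np.diag([25,25,.15,.15,.15])]),maxiter=250))
    print(yaw,r.fun,r.x.round(3))
    if best is None or r.fun<best.fun:best=r
p=best.x;print(p,np.degrees(p[2]),cost(p,True));np.save('p.npy',p)
ims=[]
for f,_ in D:
    i=f['color'][:,:,::-1].copy()
    for P in geo(p):
        for k in proj(f,P): cv2.circle(i,tuple(int(v) for v in k),1,(0,255,0),-1)
    ims.append(i)
cv2.imwrite('pics/fit.png',np.hstack([cv2.resize(ims[0][60:270,230:410],None,fx=2.2,fy=2.2),cv2.resize(ims[1][100:310,240:420],None,fx=2.2,fy=2.2)]))
E
```

```text
scene case [253.1, 77.1, 141.0, 179.0] 0.85 14376
scene cover [341.6, 72.9, 51.0, 155.8] 0.59 4250
scene flap [257.1, 124.9, 17.9, 116.4] 0.69 1074
top case [263.1, 150.6, 134.3, 139.4] 0.61 10017
top cover [260.8, 180.1, 57.9, 109.7] 0.56 2315
top flap [352.9, 155.5, 38.6, 82.2] 0.59 473
-20 2.852206715260694 [ 5.48874e+02 -9.96600e+00  3.24000e-01  1.36300e+00  1.70700e+00]
-30 2.76783532566505 [5.42502e+02 9.23700e+00 2.73000e-01 1.25100e+00 1.90000e+00]
20 0.8741928677600913 [ 5.58031e+02 -3.14610e+01  4.21000e-01  1.70000e+00  1.44300e+00]
30 0.5552259487834434 [ 5.59676e+02 -3.52720e+01  4.21000e-01  1.72100e+00  1.37300e+00]
[ 5.59676482e+02 -3.52722579e+01  4.20655829e-01  1.72062478e+00
  1.37311391e+00] 24.101803640188994 (np.float64(0.5552259487834434), array([0.97, 0.94, 0.86, 0.97, 0.94, 0.76]))
```

View pics/fit.png

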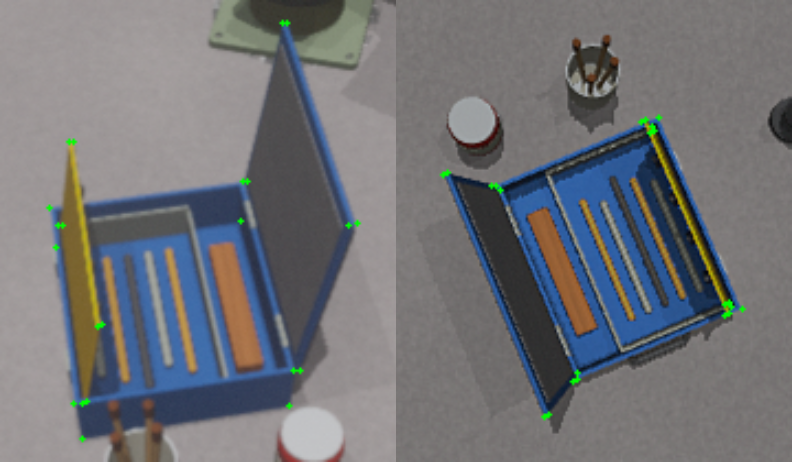

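The fit is good: case at (560,-35), yaw 24.1°, cover at about 1.72 and flap at about 1.37. I'll close the gripper and fly over to the outer side of the flap.

apply_moves([
  [-1,0.008,-0.025,0.03,0,0,-7],
  [-1,0.008,-0.025,0.03,0,0,-7],
  [-1,0.008,-0.025,0.03,0,0,-7],
  [-1,0.008,-0.025,0.03,0,0,-7],
  [-1,0.008,-0.025,0.03,0,0,-7],
], newtons=5)

```text
time_s: 1.62
ee_pos: [203.3, 425.0, 349.2]
ee_rot: [180.0, 0.0, 128.2]
force: [0.8, 0.5, -0.4]
gripper_width: 60.7
gripper_force: 0.0
```

apply_moves([
  [-1,0.0184,-0.0305,0,0,0,-7],
  [-1,0.0184,-0.0305,0,0,0,-7],
  [-1,0.0184,-0.0305,0,0,0,-0.4],
  [-1,0.0184,-0.0305,0,0,0,0],
  [-1,0.0184,-0.0305,0,0,0,0],
])

```text
time_s: 2.03
ee_pos: [295.6, 272.3, 348.1]
ee_rot: [179.9, -0.0, 114.1]
force: [0.0, 0.3, -0.1]
gripper_width: 27.2
gripper_force: 0.0
```

apply_moves([
  [-1,0.0184,-0.0305,0,0,0,0],
  [-1,0.0184,-0.0305,0,0,0,0],
  [-1,0.0184,-0.0305,0,0,0,0],
  [-1,0.0184,-0.0305,0,0,0,0],
  [-1,0.0184,-0.0305,0,0,0,0],
])

```text
time_s: 2.45
ee_pos: [387.7, 119.7, 348.1]
ee_rot: [179.9, 0.0, 114.1]
force: [0.3, 0.0, -0.0]
gripper_width: 0.4
gripper_force: 0.0
```

apply_moves([
  [-1,0.0184,-0.0305,0,0,0,0],
  [-1,0.0184,-0.0305,0,0,0,0],
  [-1,0.0184,-0.0305,0,0,0,0],
  [-1,0.0184,-0.0305,0,0,0,0],
  [-1,0.0184,-0.0305,0,0,0,0],
])

```text
time_s: 2.87
ee_pos: [479.7, -32.9, 348.0]
ee_rot: [180.0, 0.0, 114.1]
force: [0.4, 1.1, 1.3]
gripper_width: 0.8
gripper_force: 0.0
```

apply_moves([
  [-1,0.0184,-0.0305,0,0,0,0],
  [-1,0.0184,-0.0305,0,0,0,0],
  [-1,0.0184,-0.0305,0,0,0,0],
  [-1,0.0184,-0.0305,0,0,0,0],
  [-1,0.0184,-0.0305,0,0,0,0],
])

```text
time_s: 3.28
ee_pos: [571.8, -185.3, 347.8]
ee_rot: [180.0, -0.0, 114.1]
force: [1.7, -0.2, -0.2]
gripper_width: 0.4
gripper_force: 0.0
```

Run:
```python
from h import *
a=grab('scene');b=grab('top')
s=status.state();print(s['ee_pos'],s['ee_rot'],s['force'])
i=[cv2.resize(a['color'][40:280,150:420,::-1],None,fx=1.4,fy=1.4),cv2.resize(b['color'][90:330,230:500,::-1],None,fx=1.4,fy=1.4)]
cv2.imwrite('pics/c1.png',np.hstack(i))
```

```text
[ 573.02110583 -187.88720852  345.49127455] [-1.79892691e+02  1.73176363e-02  1.13864133e+02] [0.31430836 0.51799929 0.15154584]
```

View pics/c1.png

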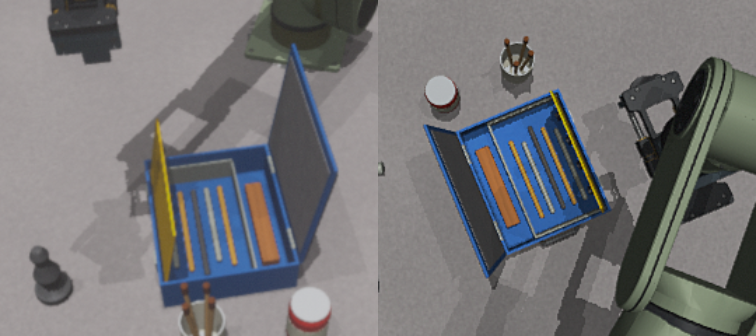

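The case is untouched. The gripper stands beyond the flap, with its long side parallel to the flap. I'll go straight down and then start the push.

apply_moves([
  [-1,0,0,-0.04,0,0,0],
  [-1,0,0,-0.04,0,0,0],
  [-1,0,0,-0.04,0,0,0],
  [-1,0,0,-0.04,0,0,0],
  [-1,0,0,-0.039,0,0,0],
])

```text
time_s: 3.8
ee_pos: [570.5, -182.8, 147.3]
ee_rot: [180.0, -0.0, 114.1]
force: [0.9, -0.4, -0.8]
gripper_width: 0.5
gripper_force: 0.0
```

apply_moves([
  [-1,-0.0025,0.0055,0,0,0,0],
  [-1,-0.0025,0.0055,0,0,0,0],
  [-1,-0.0025,0.0055,0,0,0,0],
  [-1,-0.0025,0.0055,0,0,0,0],
  [-1,-0.0025,0.0055,0,0,0,0],
])

```text
time_s: 4.22
ee_pos: [560.0, -155.7, 151.7]
ee_rot: [179.8, 0.2, 114.1]
force: [-0.6, 0.5, -0.4]
gripper_width: 0.3
gripper_force: 0.0
```

Run:
```python
from h import *
p=np.load('p.npy');s=status.state();print(s['ee_pos'],s['force'])
Y=p[2];u=np.array([np.cos(Y),np.sin(Y)]);v=np.array([-u[1],u[0]])
print('u,v',u,v);d=s['ee_pos'][:2]-p[:2];print('TCP in case',d@u,d@v)
r=85;pr=None
for a in np.linspace(1.37,-0.03,15):
    y=-100+r*np.cos(a)-2.5*np.sin(a)-16; z=51.5+r*np.sin(a)+2.5*np.cos(a)+14
    w=p[:2]-50*u+y*v; c=np.r_[w,z]; print(round(a,2),round(y,1),c.round(1),None if pr is None else (c-pr).round(1)); pr=c
```

```text
[ 560.01850575 -155.71092806  151.74451008] [-0.5759507   0.49965676 -0.43014675]
u,v [0.91282132 0.4083592 ] [-0.4083592   0.91282132]
TCP in case -48.87003225734671 -110.0786546014872
1.37 -101.5 [ 555.5 -148.3  149.3] None
1.27 -93.2 [ 552.1 -140.8  147.4] [-3.4  7.6 -1.9]
1.17 -85.1 [ 548.8 -133.4  144.7] [-3.3  7.4 -2.7]
1.07 -77.4 [ 545.6 -126.3  141.3] [-3.2  7.1 -3.5]
0.97 -70.0 [ 542.6 -119.6  137. ] [-3.   6.7 -4.2]
0.87 -63.1 [ 539.8 -113.3  132.1] [-2.8  6.3 -4.9]
0.77 -56.7 [ 537.2 -107.5  126.5] [-2.6  5.8 -5.6]
0.67 -50.9 [ 534.8 -102.2  120.2] [-2.4  5.3 -6.2]
0.57 -45.8 [532.7 -97.5 113.5] [-2.1  4.7 -6.8]
0.47 -41.3 [530.9 -93.4 106.2] [-1.8  4.1 -7.2]
0.37 -37.7 [529.4 -90.1  98.6] [-1.5  3.4 -7.7]
0.27 -34.7 [528.2 -87.4  90.6] [-1.2  2.7 -8. ]
0.17 -32.6 [527.4 -85.5  82.3] [-0.9  1.9 -8.2]
0.07 -31.4 [526.9 -84.3  73.9] [-0.5  1.2 -8.4]
-0.03 -31.0 [526.7 -84.   65.4] [-0.2  0.4 -8.5]
```

apply_moves([
  [-1,-0.002,0.0045,-0.0009,0,0,0],
  [-1,-0.002,0.0045,-0.0009,0,0,0],
  [-1,-0.002,0.0045,-0.0009,0,0,0],
  [-1,-0.002,0.0045,-0.0009,0,0,0],
  [-1,-0.002,0.0045,-0.0009,0,0,0],
])

```text
time_s: 4.63
ee_pos: [548.9, -133.4, 144.5]
ee_rot: [180.0, 0.0, 114.1]
force: [0.9, -0.6, -0.3]
gripper_width: 0.3
gripper_force: 0.5
```

apply_moves([
  [-1,-0.0015,0.0034,-0.002,0,0,0],
  [-1,-0.0015,0.0034,-0.002,0,0,0],
  [-1,-0.0015,0.0034,-0.002,0,0,0],
  [-1,-0.0015,0.0034,-0.002,0,0,0],
  [-1,-0.0015,0.0034,-0.002,0,0,0],
])

```text
time_s: 5.05
ee_pos: [541.0, -116.3, 133.9]
ee_rot: [-180.0, -0.0, 114.1]
force: [0.1, -0.1, 1.4]
gripper_width: 0.6
gripper_force: 0.4
```

apply_moves([
  [-1,-0.0013,0.0028,-0.0029,0,0,0],
  [-1,-0.0013,0.0028,-0.0029,0,0,0],
  [-1,-0.0013,0.0028,-0.0029,0,0,0],
  [-1,-0.0013,0.0028,-0.0029,0,0,0],
  [-1,-0.0013,0.0028,-0.0029,0,0,0],
])

```text
time_s: 5.47
ee_pos: [534.5, -102.4, 119.4]
ee_rot: [-180.0, -0.0, 114.1]
force: [0.3, -0.6, 1.0]
gripper_width: 0.2
gripper_force: 0.4
```

Run:
```python
from h import *
a=grab('scene');b=grab('top')
i=[cv2.resize(a['color'][40:280,150:420,::-1],None,fx=1.4,fy=1.4),cv2.resize(b['color'][90:330,230:500,::-1],None,fx=1.4,fy=1.4)]
cv2.imwrite('pics/c2.png',np.hstack(i))
```

```text
(no output)
```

View pics/c2.png

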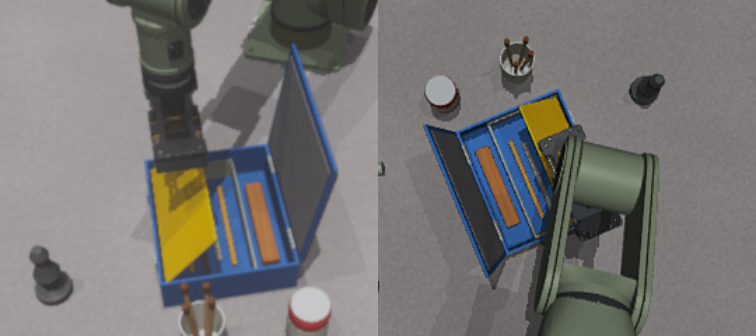

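The flap is at about 0.7 rad, with the fingers on its top face. The cover and the loose objects are undisturbed. I'll push it on to flat.

apply_moves([
  [-1,-0.0011,0.0024,-0.0042,0,0,0],
  [-1,-0.0011,0.0024,-0.0042,0,0,0],
  [-1,-0.0011,0.0024,-0.0042,0,0,0],
  [-1,-0.0011,0.0024,-0.0042,0,0,0],
  [-1,-0.0011,0.0024,-0.0042,0,0,0],
])

```text
time_s: 5.98
ee_pos: [528.9, -90.3, 98.3]
ee_rot: [-180.0, -0.0, 114.1]
force: [0.0, -0.5, 1.1]
gripper_width: 0.5
gripper_force: 0.4
```

apply_moves([
  [-1,-0.0005,0.001,-0.0041,0,0,0],
  [-1,-0.0005,0.001,-0.0041,0,0,0],
  [-1,-0.0005,0.001,-0.0041,0,0,0],
  [-1,-0.0005,0.001,-0.0041,0,0,0],
  [-1,-0.0005,0.001,-0.0041,0,0,0],
])

```text
time_s: 6.4
ee_pos: [526.6, -85.5, 77.8]
ee_rot: [180.0, -0.0, 114.1]
force: [1.1, 0.7, 1.0]
gripper_width: 0.7
gripper_force: 0.4
```

apply_moves([
  [-1,0,0,-0.002,0,0,0],
  [-1,0,0,-0.002,0,0,0],
  [-1,0,0,-0.002,0,0,0],
  [-1,0,0,-0.002,0,0,0],
  [-1,0,0,-0.001,0,0,0],
])

```text
time_s: 6.82
ee_pos: [526.7, -85.7, 69.0]
ee_rot: [180.0, -0.0, 114.1]
force: [-0.3, 0.5, 1.5]
gripper_width: 0.4
gripper_force: 0.4
```

apply_moves([
  [-1,0,0,-0.0008,0,0,0],
  [-1,0,0,-0.0008,0,0,0],
  [-1,0,0,-0.0004,0,0,0],
  [-1,0,0,0,0,0,0],
])

```text
time_s: 7.15
ee_pos: [526.7, -85.6, 67.2]
ee_rot: [180.0, 0.0, 114.1]
force: [-0.3, -0.6, 1.2]
gripper_width: 0.3
gripper_force: 0.2
```

apply_moves([
  [-1,0,0,-0.0006,0,0,0],
  [-1,0,0,-0.0006,0,0,0],
  [-1,0,0,-0.0004,0,0,0],
  [-1,0,0,0,0,0,0],
])

```text
time_s: 7.48
ee_pos: [526.7, -85.6, 65.6]
ee_rot: [180.0, -0.0, 114.1]
force: [-0.3, -0.0, 1.4]
gripper_width: 0.8
gripper_force: 0.3
```

apply_moves([
  [-1,0,0,-0.001,0,0,0],
  [-1,0,0,-0.001,0,0,0],
  [-1,0,0,0,0,0,0],
])

```text
time_s: 7.73
ee_pos: [526.7, -85.6, 63.5]
ee_rot: [180.0, -0.0, 114.1]
force: [0.1, -0.1, 0.1]
gripper_width: 0.3
gripper_force: 0.2
```

Run:
```python
from h import *
a=grab('scene');s=status.state();print(s['ee_pos'],s['force'],s['qpos'])
cv2.imwrite('pics/c3.png',cv2.resize(a['color'][110:270,230:410,::-1],None,fx=3.6,fy=3.6,interpolation=cv2.INTER_CUBIC))
```

```text
[526.68947606 -85.67313521  63.54933297] [-0.56480239 -0.31585402  0.18656043] [-1.04731330e+01  2.16975713e+01  1.05968371e+02 -1.47244798e-03
  5.23336967e+01 -3.45824063e+01]
```

View pics/c3.png

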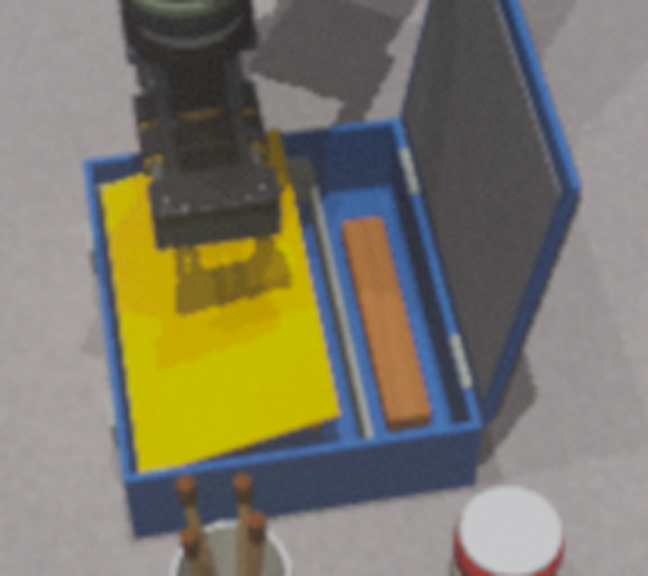

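```bash
cat > flapfit.py <<'E'
from h import *
p=np.load('p.npy'); f=grab('scene'); m=f['color'].astype(int)
hsv=cv2.cvtColor(f['color'],cv2.COLOR_RGB2HSV)
y=((hsv[...,0]>20)&(hsv[...,0]<32)&(hsv[...,1]>200)).astype(np.uint8)
y[:100]=0;y[270:]=0;y[:,:230]=0;y[:,350:]=0
for a in (0,.05,.1,.15,.2,.25,.3):
    q=p.copy();q[4]=a;F=geo(q)[2]
    s=sil(f,[F],1)
    print(a,proj(f,F[[4,5,6,7]])[[1,3]].round(1).tolist(),'yellow outside',int((y&~s&1).sum()),'bare inside(x>far half)',int(((s==1)&(y==0))[200:].sum()))
rows=np.argwhere(y);print(rows.max(0),rows.min(0)); k=rows[:,1]+rows[:,0];print('far corner',rows[k.argmax()][::-1])
c=rows[rows[:,0]>200];print('rightmost',c[c[:,1].argmax()][::-1])
E
python3 flapfit.py
```

```text
0 [[268.6, 242.4], [326.8, 233.4]] yellow outside 8 bare inside(x>far half) 537
0.05 [[268.5, 242.4], [326.6, 231.9]] yellow outside 5 bare inside(x>far half) 485
0.1 [[268.5, 242.4], [326.4, 230.3]] yellow outside 2 bare inside(x>far half) 478
0.15 [[268.4, 242.4], [326.0, 228.8]] yellow outside 1 bare inside(x>far half) 404
0.2 [[268.3, 242.4], [325.4, 227.3]] yellow outside 0 bare inside(x>far half) 322
0.25 [[268.3, 242.4], [324.7, 225.9]] yellow outside 0 bare inside(x>far half) 269
0.3 [[268.2, 242.4], [323.9, 224.4]] yellow outside 0 bare inside(x>far half) 239
[239 322] [159 259]
far corner [322 224]
rightmost [322 220]
```

Run:
```python
from h import *
p=np.load('p.npy');s=status.state();f=grab('scene');w=grab('wrist','w1.png')
Y=p[2];u=np.array([np.cos(Y),np.sin(Y),0]);v=np.array([-u[1],u[0],0]);t=s['ee_pos']
print(t,(t-[*p[:2],0])@u,(t-[*p[:2],0])@v)
B=[t+a*u+b*v+[0,0,65] for a in(-89,89) for b in(-38,38)]
print('body',((proj(f,B)-[230,110])*3.6).round())
print('tip',((proj(f,[t-[0,0,14]])-[230,110])*3.6).round())
r=finder.boxes_of('flap','wrist');print(r[:2])
```

```text
[526.65675443 -85.66941226  63.53716497] -50.7212531725052 -32.51968756627747
body [[129.  82.]
 [242.  67.]
 [161. 293.]
 [285. 276.]]
tip [[211. 252.]]
[{'rect': [190.5, 147.0, 433.6, 164.6], 'score': 0.87}]
```

View pics/w1.png

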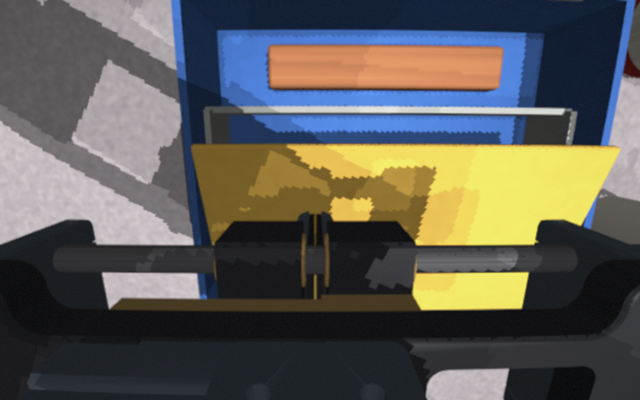

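The wrist view shows the flap's free edge still raised (row 147, columns 192 to 618), with the closed fingers at about (315,215). I'll check the angle and the finger position with the wrist camera.

Run:
```python
from h import *
p=np.load('p.npy');s=status.state();f=grab('wrist')
Y=p[2];u=np.array([np.cos(Y),np.sin(Y),0]);v=np.array([-u[1],u[0],0]);t=s['ee_pos']
print('cam',(-np.array(f['R']).T@f['t']-t).round(), 'in case axes',((-np.array(f['R']).T@f['t']-t)@np.c_[u,v]).round())
for a in(0,.1,.2,.3,.4):
    q=p.copy();q[4]=a;F=geo(q)[2];print(a,proj(f,F[[2,3,6,7]]).round().tolist())
print('rim',proj(f,geo(p)[0][[1,3,5,7]]).round().tolist())
for z in(14,0,-20,-40): print('tool +y half',z,proj(f,[t+a*u+b*v-[0,0,z] for a in(-13.5,13.5) for b in(-16,16)]).round().tolist())
```

```text
cam [-26.  60. 188.] in case axes [ 1. 66.]
0 [[213.0, 132.0], [211.0, 133.0], [564.0, 134.0], [570.0, 134.0]]
0.1 [[206.0, 133.0], [204.0, 134.0], [580.0, 135.0], [586.0, 136.0]]
0.2 [[199.0, 137.0], [196.0, 139.0], [597.0, 138.0], [604.0, 140.0]]
0.3 [[191.0, 143.0], [187.0, 147.0], [616.0, 145.0], [624.0, 148.0]]
0.4 [[182.0, 153.0], [178.0, 158.0], [636.0, 154.0], [644.0, 159.0]]
rim [[203.0, 335.0], [169.0, -16.0], [564.0, 332.0], [635.0, -9.0]]
tool +y half 14 [[296.0, 244.0], [295.0, 201.0], [333.0, 244.0], [334.0, 201.0]]
tool +y half 0 [[295.0, 252.0], [294.0, 206.0], [335.0, 252.0], [335.0, 206.0]]
tool +y half -20 [[292.0, 265.0], [291.0, 215.0], [337.0, 265.0], [338.0, 215.0]]
tool +y half -40 [[290.0, 281.0], [288.0, 225.0], [339.0, 281.0], [340.0, 225.0]]
```

apply_moves([
  [-1,0,0,0.006,0,0,0],
  [-1,0,0,0.006,0,0,0],
  [-1,0,0,0.006,0,0,0],
  [-1,0,0,0.006,0,0,0],
  [-1,0,0,0.006,0,0,0],
])

```text
time_s: 8.45
ee_pos: [527.0, -85.7, 94.7]
ee_rot: [180.0, 0.0, 114.1]
force: [-0.3, 0.1, -0.2]
gripper_width: 0.4
gripper_force: 0.0
```

```bash
python3 - <<'E'
from h import *
f=grab('wrist','w2.png');s=status.state();print(s['ee_pos'],s['force'],s['torque'])
p=np.load('p.npy')
for a in(0,.1,.2,.3,.4):
    q=p.copy();q[4]=a;F=geo(q)[2];print(a,proj(f,F[[2,3,6,7]]).round().tolist())
E
python3 flapfit.py
```

```text
[527.73142755 -85.83605313  95.76670303] [1.27853356 0.54430728 0.56180042] [-0.06496537 -0.02718625 -0.01065301]
0 [[226.0, 132.0], [224.0, 132.0], [532.0, 132.0], [536.0, 132.0]]
0.1 [[221.0, 132.0], [219.0, 133.0], [544.0, 133.0], [549.0, 134.0]]
0.2 [[216.0, 135.0], [213.0, 137.0], [557.0, 136.0], [562.0, 138.0]]
0.3 [[210.0, 141.0], [207.0, 143.0], [571.0, 141.0], [576.0, 144.0]]
0.4 [[203.0, 148.0], [201.0, 152.0], [585.0, 149.0], [591.0, 153.0]]
0 [[268.6, 242.4], [326.8, 233.4]] yellow outside 7 bare inside(x>far half) 534
0.05 [[268.5, 242.4], [326.6, 231.9]] yellow outside 4 bare inside(x>far half) 482
0.1 [[268.5, 242.4], [326.4, 230.3]] yellow outside 2 bare inside(x>far half) 475
0.15 [[268.4, 242.4], [326.0, 228.8]] yellow outside 1 bare inside(x>far half) 401
0.2 [[268.3, 242.4], [325.4, 227.3]] yellow outside 0 bare inside(x>far half) 319
0.25 [[268.3, 242.4], [324.7, 225.9]] yellow outside 0 bare inside(x>far half) 266
0.3 [[268.2, 242.4], [323.9, 224.4]] yellow outside 0 bare inside(x>far half) 236
[239 322] [159 259]
far corner [322 224]
rightmost [322 220]
```

View pics/w2.png

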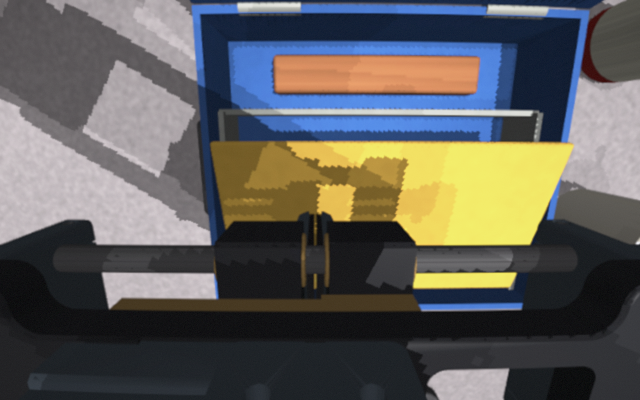

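apply_moves([
  [-1,0,0,0.008,0,0,0],
  [-1,0,0,0.008,0,0,0],
  [-1,0,0,0.004,0,0,0],
  [-1,-0.005,0.0115,0,0,0,0],
  [-1,-0.005,0.0115,0,0,0,0],
])

```text
time_s: 8.97
ee_pos: [516.5, -62.0, 113.9]
ee_rot: [180.0, -0.0, 114.0]
force: [-0.9, 0.3, 0.4]
gripper_width: 0.6
gripper_force: 0.0
```

apply_moves([
  [-1,0,0,-0.004,0,0,0],
  [-1,0,0,-0.004,0,0,0],
  [-1,0,0,-0.004,0,0,0],
  [-1,0,0,-0.002,0,0,0],
  [-1,0,0,-0.002,0,0,0],
])

```text
time_s: 9.38
ee_pos: [516.5, -62.7, 97.0]
ee_rot: [-180.0, -0.0, 114.1]
force: [0.1, 0.8, -0.0]
gripper_width: 0.4
gripper_force: 0.0
```

apply_moves([
  [-1,0,0,-0.002,0,0,0],
  [-1,0,0,-0.002,0,0,0],
  [-1,0,0,-0.002,0,0,0],
  [-1,0,0,-0.002,0,0,0],
  [-1,0,0,-0.002,0,0,0],
])

```text
time_s: 9.8
ee_pos: [516.8, -62.7, 87.5]
ee_rot: [180.0, 0.0, 114.1]
force: [-0.7, 0.7, 0.3]
gripper_width: 0.4
gripper_force: 0.0
```

```bash
cat > wf.py <<'E'
from h import *
import sys
p=np.load('p.npy');f=grab('wrist',sys.argv[1] if len(sys.argv)>1 else None)
hsv=cv2.cvtColor(f['color'],cv2.COLOR_RGB2HSV)
y=((hsv[...,0]>20)&(hsv[...,0]<32)&(hsv[...,1]>120)).astype(np.uint8)
y=cv2.morphologyEx(y,cv2.MORPH_OPEN,np.ones((5,5)))[:230]
r=np.argwhere(y);e=r[r[:,0]<r[:,0].min()+6];print('edge row',r[:,0].min(),'cols',e[:,1].min(),e[:,1].max())
for a in(-.1,0,.05,.1,.15,.2,.25,.3,.4):
    q=p.copy();q[4]=a;F=geo(q)[2];print(a,proj(f,F[[3,7]]).round().tolist())
s=status.state();print(s['ee_pos'],s['force'])
E
python3 wf.py
```

```text
edge row 182 cols 218 573
-0.1 [[229.0, 165.0], [526.0, 165.0]]
0 [[224.0, 166.0], [537.0, 167.0]]
0.05 [[221.0, 168.0], [544.0, 168.0]]
0.1 [[218.0, 170.0], [550.0, 170.0]]
0.15 [[216.0, 173.0], [557.0, 173.0]]
0.2 [[213.0, 176.0], [564.0, 176.0]]
0.25 [[210.0, 180.0], [571.0, 180.0]]
0.3 [[206.0, 185.0], [578.0, 185.0]]
0.4 [[200.0, 196.0], [593.0, 196.0]]
[516.44421585 -62.66628589  87.1364489 ] [-0.4136643  -0.15353404 -0.18267647]
```

apply_moves([
  [-1,0,0,-0.002,0,0,0],
  [-1,0,0,-0.002,0,0,0],
  [-1,0,0,-0.002,0,0,0],
  [-1,0,0,-0.002,0,0,0],
  [-1,0,0,-0.002,0,0,0],
])

```text
time_s: 10.27
ee_pos: [516.7, -62.6, 77.5]
ee_rot: [180.0, 0.0, 114.1]
force: [0.7, -0.4, 0.6]
gripper_width: 0.6
gripper_force: 0.0
```

```bash
python3 wf.py; python3 -c "
from h import *
print(env.finger_overhang,status.state()['gripper_force'])"
```

```text
edge row 186 cols 213 586
-0.1 [[225.0, 166.0], [535.0, 167.0]]
0 [[220.0, 168.0], [547.0, 169.0]]
0.05 [[217.0, 170.0], [554.0, 170.0]]
0.1 [[214.0, 172.0], [561.0, 173.0]]
0.15 [[211.0, 175.0], [568.0, 175.0]]
0.2 [[207.0, 179.0], [576.0, 179.0]]
0.25 [[204.0, 183.0], [584.0, 183.0]]
0.3 [[200.0, 188.0], [592.0, 188.0]]
0.4 [[193.0, 200.0], [608.0, 200.0]]
[516.40751399 -62.60148352  77.09575463] [-0.25439619  0.15949691 -0.12499303]
14.0 0.0
```

Run:
```python
from h import *
a=grab('scene');b=grab('wrist');t=status.state()['ee_pos']
p=np.load('p.npy');Y=p[2];u=np.array([np.cos(Y),np.sin(Y),0]);v=np.array([-u[1],u[0],0])
def draw(f,P,s,o):
    i=cv2.resize(np.ascontiguousarray(f['color'][:,:,::-1]),None,fx=s,fy=s,interpolation=cv2.INTER_CUBIC)
    for k in proj(f,P): cv2.circle(i,tuple(int(c*s) for c in k),1,(0,255,0),-1)
    return i[int(o[1]*s):int(o[3]*s),int(o[0]*s):int(o[2]*s)]
P=[t+x*u+y*v-[0,0,14] for x in(-13.5,13.5) for y in(-16,16)]
A=draw(a,P,5,(235,110,345,225));B=draw(b,P,2,(190,140,430,300))
B=cv2.resize(B,(240*1,160));B=draw(b,P,2.4,(210,150,420,310))
h=max(A.shape[0],B.shape[0]);A=cv2.resize(A,(400,int(A.shape[0]*400/A.shape[1])));B=cv2.resize(B,(400,int(B.shape[0]*400/B.shape[1])))
c=np.zeros((max(A.shape[0],B.shape[0]),800,3),np.uint8);c[:A.shape[0],:400]=A;c[:B.shape[0],400:]=B
cv2.imwrite('pics/z1.png',c)
```

```text
(no output)
```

View pics/z1.png

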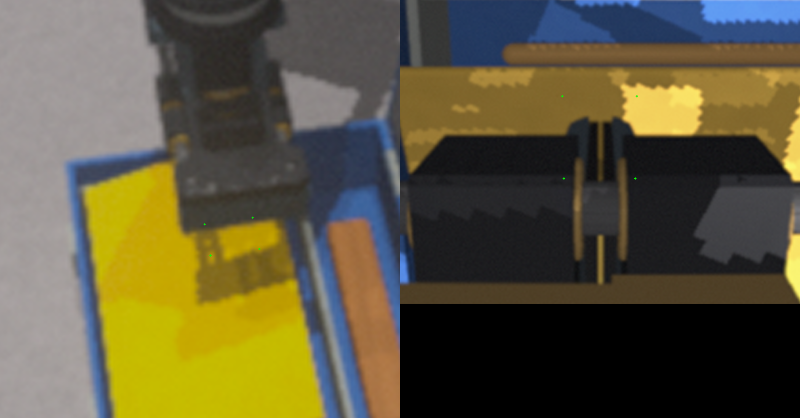

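The overlay shows yellow flap at the pixels where the fingertips should be. So the part that makes contact seems to sit higher than the nominal tip. I'll keep lowering in small steps and measure.

apply_moves([
  [-1,0,0,-0.0015,0,0,0],
  [-1,0,0,-0.0015,0,0,0],
  [-1,0,0,-0.0015,0,0,0],
  [-1,0,0,-0.0015,0,0,0],
  [-1,0,0,0,0,0,0],
])

```text
time_s: 10.83
ee_pos: [516.5, -62.6, 71.3]
ee_rot: [-180.0, -0.0, 114.1]
force: [-0.2, 0.2, -0.2]
gripper_width: 0.3
gripper_force: 0.0
```

```bash
python3 wf.py
```

```text
edge row 188 cols 207 595
-0.1 [[223.0, 168.0], [541.0, 168.0]]
0 [[217.0, 170.0], [554.0, 170.0]]
0.05 [[214.0, 171.0], [561.0, 172.0]]
0.1 [[211.0, 174.0], [569.0, 174.0]]
0.15 [[208.0, 177.0], [576.0, 177.0]]
0.2 [[204.0, 180.0], [584.0, 181.0]]
0.25 [[201.0, 185.0], [593.0, 185.0]]
0.3 [[197.0, 190.0], [601.0, 190.0]]
0.4 [[189.0, 203.0], [619.0, 203.0]]
[516.56814659 -62.60122193  71.46948981] [-0.43868297  0.37352884 -0.32439263]
```

apply_moves([
  [-1,0,0,-0.0015,0,0,0],
  [-1,0,0,-0.0015,0,0,0],
  [-1,0,0,-0.0015,0,0,0],
  [-1,0,0,-0.0015,0,0,0],
  [-1,0,0,0,0,0,0],
])

```text
time_s: 11.3
ee_pos: [516.7, -62.6, 65.4]
ee_rot: [-180.0, -0.0, 114.1]
force: [0.3, 0.4, -0.3]
gripper_width: 0.5
gripper_force: 0.1
```

```bash
python3 wf.py
```

```text
edge row 185 cols 203 596
-0.1 [[220.0, 169.0], [546.0, 169.0]]
0 [[214.0, 171.0], [560.0, 171.0]]
0.05 [[211.0, 173.0], [568.0, 173.0]]
0.1 [[208.0, 175.0], [576.0, 175.0]]
0.15 [[204.0, 178.0], [584.0, 178.0]]
0.2 [[200.0, 182.0], [592.0, 182.0]]
0.25 [[196.0, 187.0], [601.0, 187.0]]
0.3 [[192.0, 192.0], [610.0, 192.0]]
0.4 [[184.0, 206.0], [629.0, 206.0]]
[516.64645466 -62.6456772   65.49676633] [ 0.55377619 -0.04332272  0.01073916]
```

Contact has resumed, and the flap is moving (0.27 → 0.22). I'll continue down gently.

apply_moves([
  [-1,0,0,-0.0025,0,0,0],
  [-1,0,0,-0.0025,0,0,0],
  [-1,0,0,-0.0025,0,0,0],
  [-1,0,0,-0.0025,0,0,0],
  [-1,0,0,0,0,0,0],
])

```text
time_s: 11.77
ee_pos: [516.4, -62.6, 55.1]
ee_rot: [-180.0, -0.0, 114.1]
force: [0.2, 0.2, -1.5]
gripper_width: 0.6
gripper_force: 0.0
```

```bash
python3 wf.py
```

```text
edge row 181 cols 202 597
-0.1 [[216.0, 171.0], [558.0, 171.0]]
0 [[209.0, 173.0], [573.0, 174.0]]
0.05 [[206.0, 175.0], [581.0, 176.0]]
0.1 [[202.0, 178.0], [590.0, 178.0]]
0.15 [[198.0, 181.0], [599.0, 182.0]]
0.2 [[194.0, 186.0], [608.0, 186.0]]
0.25 [[190.0, 191.0], [618.0, 191.0]]
0.3 [[185.0, 197.0], [628.0, 197.0]]
0.4 [[175.0, 212.0], [649.0, 211.0]]
[516.43157588 -62.6533246   55.25873238] [0.17972541 0.07256426 0.21126536]
```

apply_moves([
  [-1,0,0,-0.002,0,0,0],
  [-1,0,0,-0.002,0,0,0],
  [-1,0,0,-0.002,0,0,0],
  [-1,0,0,-0.001,0,0,0],
  [-1,0,0,0,0,0,0],
])

```text
time_s: 12.23
ee_pos: [516.6, -62.7, 48.4]
ee_rot: [-180.0, -0.0, 114.1]
force: [0.2, 0.1, 0.2]
gripper_width: 0.7
gripper_force: 0.0
```

```bash
python3 wf.py
```

```text
edge row 179 cols 202 596
-0.1 [[212.0, 172.0], [565.0, 173.0]]
0 [[205.0, 175.0], [581.0, 175.0]]
0.05 [[201.0, 177.0], [590.0, 177.0]]
0.1 [[197.0, 180.0], [599.0, 180.0]]
0.15 [[193.0, 183.0], [609.0, 184.0]]
0.2 [[189.0, 188.0], [619.0, 188.0]]
0.25 [[184.0, 193.0], [630.0, 193.0]]
0.3 [[179.0, 199.0], [640.0, 199.0]]
0.4 [[169.0, 215.0], [663.0, 215.0]]
[516.63894635 -62.69229634  48.49919391] [-0.78533986 -0.64581191  0.43128557]
```

apply_moves([
  [-1,0,0,-0.0015,0,0,0],
  [-1,0,0,-0.0015,0,0,0],
  [-1,0,0,-0.0015,0,0,0],
  [-1,0,0,-0.001,0,0,0],
  [-1,0,0,0,0,0,0],
])

```text
time_s: 12.7
ee_pos: [516.6, -62.6, 42.9]
ee_rot: [-180.0, -0.0, 114.1]
force: [0.4, 0.6, 0.6]
gripper_width: 0.5
gripper_force: 0.0
```

apply_moves([
  [-1,0,0,-0.001,0,0,0],
  [-1,0,0,-0.0005,0,0,0],
  [-1,0,0,0,0,0,0],
])

```text
time_s: 12.95
ee_pos: [516.7, -62.7, 41.6]
ee_rot: [-180.0, -0.0, 114.1]
force: [-0.7, 0.3, -0.7]
gripper_width: 0.2
gripper_force: 0.0
```

```bash
python3 wf.py
```

```text
edge row 178 cols 208 594
-0.1 [[209.0, 174.0], [573.0, 174.0]]
0 [[201.0, 176.0], [590.0, 177.0]]
0.05 [[197.0, 179.0], [600.0, 179.0]]
0.1 [[193.0, 182.0], [610.0, 182.0]]
0.15 [[188.0, 186.0], [620.0, 186.0]]
0.2 [[183.0, 190.0], [631.0, 190.0]]
0.25 [[178.0, 196.0], [642.0, 196.0]]
0.3 [[173.0, 203.0], [654.0, 202.0]]
0.4 [[161.0, 220.0], [679.0, 219.0]]
[516.69633285 -62.66922005  41.61200151] [-0.67837219  0.48957676 -0.12718084]
```

apply_moves([
  [-1,0,0,-0.0008,0,0,0],
  [-1,0,0,-0.0007,0,0,0],
  [-1,0,0,0,0,0,0],
])

```text
time_s: 13.25
ee_pos: [516.7, -62.6, 40.1]
ee_rot: [180.0, 0.0, 114.1]
force: [-0.1, -0.1, -0.5]
gripper_width: 0.7
gripper_force: 0.0
```

apply_moves([
  [-1,0,0,-0.0008,0,0,0],
  [-1,0,0,-0.0007,0,0,0],
  [-1,0,0,0,0,0,0],
])

```text
time_s: 13.5
ee_pos: [516.7, -62.6, 38.5]
ee_rot: [180.0, -0.0, 114.1]
force: [0.2, -0.3, 0.4]
gripper_width: 0.7
gripper_force: 0.0
```

apply_moves([
  [-1,0,0,-0.0008,0,0,0],
  [-1,0,0,-0.0007,0,0,0],
  [-1,0,0,0,0,0,0],
])

```text
time_s: 13.75
ee_pos: [516.8, -62.6, 38.0]
ee_rot: [180.0, 0.0, 114.1]
force: [-1.5, 1.3, 5.7]
gripper_width: 0.9
gripper_force: 3.2
```

```bash
python3 wf.py | head -5; python3 flapfit.py|tail -3
```

```text
edge row 178 cols 212 593
-0.1 [[206.0, 175.0], [578.0, 175.0]]
0 [[199.0, 177.0], [596.0, 178.0]]
0.05 [[194.0, 180.0], [605.0, 180.0]]
0.1 [[190.0, 183.0], [616.0, 183.0]]
[239 324] [160 259]
far corner [324 231]
rightmost [324 227]
```

Hard stop at 5.7 N, so the flap is down. I'll raise the arm and check that it stays flat.

apply_moves([
  [-1,0,0,0.006,0,0,0],
  [-1,0,0,0.012,0,0,0],
  [-1,0,0,0.02,0,0,0],
  [-1,0,0,0.035,0,0,0],
  [-1,0,0,0.035,0,0,0],
])

```text
time_s: 14.27
ee_pos: [515.7, -62.5, 145.7]
ee_rot: [-179.9, -0.1, 114.1]
force: [0.3, -0.2, 0.2]
gripper_width: 0.6
gripper_force: 0.0
```

apply_moves([
  [-1,0.006,-0.014,0.037,0,0,0],
  [-1,0.006,-0.014,0.037,0,0,0],
  [-1,0.006,-0.014,0.037,0,0,0],
  [-1,0.006,-0.014,0.037,0,0,0],
  [-1,0.006,-0.014,0.037,0,0,0],
])

```text
time_s: 14.68
ee_pos: [546.4, -133.2, 332.4]
ee_rot: [180.0, 0.0, 114.1]
force: [0.5, 0.6, 0.4]
gripper_width: 0.6
gripper_force: 0.0
```

```bash
python3 wf.py w3.png; python3 flapfit.py|tail -3;python3 - <<'E'
from h import *
from scipy.optimize import minimize_scalar
p=np.load('p.npy')
for n in('wrist','scene'):
    f=grab(n); r=finder.trace('flap',n); m=r[0]['pixels'].astype(np.uint8)
    print(n,r[0]['rect'],round(r[0]['score'],2))
    for a in(0,.05,.1,.2,.3):
        q=p.copy();q[4]=a;s=sil(f,[geo(q)[2]],1);print(a,round((s&m).sum()/(s|m).sum(),3))
E
```

```text
edge row 95 cols 272 428
-0.1 [[272.0, 95.0], [426.0, 95.0]]
0 [[270.0, 94.0], [429.0, 94.0]]
0.05 [[270.0, 94.0], [430.0, 94.0]]
0.1 [[269.0, 94.0], [432.0, 94.0]]
0.15 [[269.0, 94.0], [434.0, 94.0]]
0.2 [[268.0, 94.0], [435.0, 95.0]]
0.25 [[267.0, 95.0], [437.0, 95.0]]
0.3 [[267.0, 96.0], [439.0, 96.0]]
0.4 [[265.0, 99.0], [442.0, 99.0]]
[ 550.64148652 -136.57222932  340.1370705 ] [ 5.3583672  -2.41343069  3.87520068]
[239 324] [156 259]
far corner [324 231]
rightmost [324 227]
wrist [262.8, 91.7, 165.2, 87.6] 0.92
0 0.976
0.05 0.969
0.1 0.957
0.2 0.942
0.3 0.933
scene [257.1, 157.0, 72.2, 83.3] 0.83
0 0.915
0.05 0.914
0.1 0.907
0.2 0.903
0.3 0.893
```

The flap is flat: the wrist edge matches angle 0. Next I'll cross over the cover to its outer side.

apply_moves([
  [-1,0,0,0.02,0,0,0],
  [-1,-0.0102,0.0283,0,0,0,0],
  [-1,-0.0102,0.0283,0,0,0,0],
  [-1,-0.0102,0.0283,0,0,0,0],
  [-1,-0.0102,0.0283,0,0,0,0],
])

```text
time_s: 15.4
ee_pos: [504.3, -17.9, 348.3]
ee_rot: [-179.8, -0.1, 114.1]
force: [0.6, -0.1, -0.1]
gripper_width: 0.4
gripper_force: 0.0
```

apply_moves([
  [-1,-0.0102,0.0283,0,0,0,0],
  [-1,-0.0102,0.0283,0,0,0,0],
  [-1,-0.0102,0.0283,0,0,0,0],
  [-1,-0.0102,0.0283,0,0,0,0],
  [-1,-0.0102,0.0283,0,0,0,0],
])

```text
time_s: 15.82
ee_pos: [453.0, 123.5, 348.5]
ee_rot: [-179.8, -0.0, 114.1]
force: [1.1, 0.2, -0.9]
gripper_width: 0.2
gripper_force: 0.0
```

apply_moves([
  [-1,-0.0102,0.0283,0,0,0,0],
  [-1,0,0,0,0,0,0],
])

```text
time_s: 15.98
ee_pos: [441.9, 154.4, 348.6]
ee_rot: [-179.8, -0.2, 114.4]
force: [-0.8, 0.0, 0.2]
gripper_width: 0.4
gripper_force: 0.0
```

Run:
```python
from h import *
p=np.load('p.npy');s=status.state();t=s['ee_pos'];print(t,s['force'])
Y=p[2];u=np.array([np.cos(Y),np.sin(Y)]);v=np.array([-u[1],u[0]]);d=t[:2]-p[:2];print(d@u,d@v)
f=grab('scene');m=finder.trace('cover','scene')[0]['pixels'].astype(np.uint8)
for c in(1.5,1.6,1.65,1.7,1.75,1.8):
    q=p.copy();q[3]=c;k=sil(f,[geo(q)[1]],1);print(c,round((k&m).sum()/(k|m).sum(),3))
pr=None
for c in np.r_[np.arange(1.57,0,-.15),0]:
    y=110-196*np.cos(c)+6*np.sin(c)+12; z=70+196*np.sin(c)+6*np.cos(c)-16
    w=np.r_[p[:2]-30*u+y*v,z];print(round(c,2),round(y),w.round(1),'' if pr is None else (w-pr).round(1));pr=w
```

```text
[441.85280089 154.40090699 348.58309242] [-0.77582609  0.0403379   0.15289588]
-30.09718773862646 221.2520930648502
1.5 0.329
1.6 0.564
1.65 0.719
1.7 0.898
1.75 0.884
1.8 0.75
1.57 128 [480.1  69.2 250. ] 
1.42 98 [492.1  42.4 248.7] [ 12.  -26.8  -1.3]
1.27 70 [503.8  16.1 243. ] [ 11.8 -26.3  -5.7]
1.12 42 [515.1  -9.2 233. ] [ 11.3 -25.2  -9.9]
0.97 16 [525.7 -32.8 219.1] [ 10.6 -23.6 -14. ]
0.82 -7 [535.3 -54.2 201.4] [  9.6 -21.4 -17.7]
0.67 -28 [543.7 -73.  180.4] [  8.4 -18.8 -21. ]
0.52 -45 [550.7 -88.7 156.6] [  7.  -15.7 -23.8]
0.37 -59 [ 556.2 -101.   130.5] [  5.5 -12.3 -26.1]
0.22 -68 [ 560.  -109.6  102.6] [  3.8  -8.6 -27.8]
0.07 -73 [ 562.1 -114.3   73.7] [  2.1  -4.7 -28.9]
0.0 -74 [ 562.5 -115.1   60. ] [  0.4  -0.8 -13.7]
```

apply_moves([
  [-1,0,0,-0.02,0,0,0],
  [-1,0,0,-0.02,0,0,0],
  [-1,0,0,-0.02,0,0,0],
  [-1,0,0,-0.02,0,0,0],
  [-1,0,0,-0.02,0,0,0],
])

```text
time_s: 16.5
ee_pos: [444.4, 149.0, 248.4]
ee_rot: [-179.9, 0.0, 114.0]
force: [0.5, 0.3, -0.2]
gripper_width: 0.5
gripper_force: 0.0
```

apply_moves([
  [-1,0.0041,-0.0091,0,0,0,0],
  [-1,0.0041,-0.0091,0,0,0,0],
  [-1,0.0041,-0.0091,0,0,0,0],
  [-1,0.0041,-0.0091,0,0,0,0],
  [-1,0.0041,-0.0091,0,0,0,0],
])

```text
time_s: 16.92
ee_pos: [466.4, 103.7, 251.4]
ee_rot: [179.9, 0.0, 114.1]
force: [-1.8, 5.4, 2.6]
gripper_width: 0.5
gripper_force: 2.0
```

apply_moves([
  [-1,0.0024,-0.0054,0,0,0,0],
  [-1,0.0024,-0.0054,0,0,0,0],
  [-1,0.0024,-0.0054,0,0,0,0],
  [-1,0.0024,-0.0054,0,0,0,0],
  [-1,0.0024,-0.0054,0,0,0,0],
])

```text
time_s: 17.33
ee_pos: [477.5, 77.7, 250.4]
ee_rot: [180.0, -0.0, 114.1]
force: [-0.6, 3.0, 2.5]
gripper_width: 0.5
gripper_force: 1.6
```

```bash
cat > cf.py <<'E'
from h import *
p=np.load('p.npy');f=grab('scene');r=finder.trace('cover','scene')
o=[]
if r:
    m=r[0]['pixels'].astype(np.uint8)
    for c in np.arange(0,1.85,.05):
        q=p.copy();q[3]=c;k=sil(f,[geo(q)[1]],1);o.append((round((k&m).sum()/(k|m).sum(),3),round(c,2)))
    print(sorted(o)[-3:],round(r[0]['score'],2))
s=status.state();print(s['ee_pos'],s['force'],s['gripper_force'])
E
python3 cf.py
```

```text
[(np.float64(0.692), np.float64(1.65)), (np.float64(0.752), np.float64(1.55)), (np.float64(0.877), np.float64(1.6))] 0.71
[477.5897617   76.69417691 249.99139121] [-0.78639973  0.23676303 -0.23646788] 0.0
```

apply_moves([
  [-1,0.003,-0.0068,-0.0003,0,0,0],
  [-1,0.003,-0.0068,-0.0003,0,0,0],
  [-1,0.003,-0.0068,-0.0003,0,0,0],
  [-1,0.003,-0.0068,-0.0003,0,0,0],
  [-1,0.003,-0.0068,-0.0003,0,0,0],
])

```text
time_s: 17.85
ee_pos: [492.2, 43.3, 248.0]
ee_rot: [-180.0, -0.1, 114.1]
force: [-0.5, 4.5, -2.8]
gripper_width: 0.4
gripper_force: 1.6
```

apply_moves([
  [-1,0.0024,-0.0053,-0.0011,0,0,0],
  [-1,0.0024,-0.0053,-0.0011,0,0,0],
  [-1,0.0024,-0.0053,-0.0011,0,0,0],
  [-1,0.0024,-0.0053,-0.0011,0,0,0],
  [-1,0.0024,-0.0053,-0.0011,0,0,0],
])

```text
time_s: 18.27
ee_pos: [504.1, 16.8, 242.8]
ee_rot: [-179.9, -0.0, 114.1]
force: [-1.0, 3.2, -1.7]
gripper_width: 0.3
gripper_force: 1.4
```

apply_moves([
  [-1,0.0023,-0.005,-0.002,0,0,0],
  [-1,0.0023,-0.005,-0.002,0,0,0],
  [-1,0.0023,-0.005,-0.002,0,0,0],
  [-1,0.0023,-0.005,-0.002,0,0,0],
  [-1,0.0023,-0.005,-0.002,0,0,0],
])

```text
time_s: 18.68
ee_pos: [515.8, -8.1, 232.9]
ee_rot: [-180.0, -0.0, 114.1]
force: [-2.3, 3.0, -0.7]
gripper_width: 0.5
gripper_force: 1.3
```

apply_moves([
  [-1,0.0021,-0.0047,-0.0028,0,0,0],
  [-1,0.0021,-0.0047,-0.0028,0,0,0],
  [-1,0.0021,-0.0047,-0.0028,0,0,0],
  [-1,0.0021,-0.0047,-0.0028,0,0,0],
  [-1,0.0021,-0.0047,-0.0028,0,0,0],
])

```text
time_s: 19.1
ee_pos: [526.4, -31.5, 218.8]
ee_rot: [180.0, -0.0, 114.1]
force: [-1.2, 2.3, -0.5]
gripper_width: 0.6
gripper_force: 1.2
```

```bash
python3 cf.py
```

```text
[(np.float64(0.715), np.float64(0.9)), (np.float64(0.758), np.float64(1.0)), (np.float64(0.783), np.float64(0.95))] 0.77
[526.87419504 -32.17619015 218.63878873] [ 0.36194427 -0.35113685  0.14327625] 0.008583154995238651
```

apply_moves([
  [-1,0.0019,-0.0043,-0.0035,0,0,0],
  [-1,0.0019,-0.0043,-0.0035,0,0,0],
  [-1,0.0019,-0.0043,-0.0035,0,0,0],
  [-1,0.0019,-0.0043,-0.0035,0,0,0],
  [-1,0.0019,-0.0043,-0.0035,0,0,0],
])

```text
time_s: 19.62
ee_pos: [536.1, -52.8, 201.3]
ee_rot: [180.0, -0.0, 114.1]
force: [-0.0, 3.8, -0.1]
gripper_width: 0.2
gripper_force: 1.1
```

apply_moves([
  [-1,0.0017,-0.0038,-0.0042,0,0,0],
  [-1,0.0017,-0.0038,-0.0042,0,0,0],
  [-1,0.0017,-0.0038,-0.0042,0,0,0],
  [-1,0.0017,-0.0038,-0.0042,0,0,0],
  [-1,0.0017,-0.0038,-0.0042,0,0,0],
])

```text
time_s: 20.03
ee_pos: [544.3, -71.9, 180.1]
ee_rot: [-180.0, -0.0, 114.1]
force: [-0.7, 2.0, 0.7]
gripper_width: 0.7
gripper_force: 1.0
```

apply_moves([
  [-1,0.0014,-0.0031,-0.0048,0,0,0],
  [-1,0.0014,-0.0031,-0.0048,0,0,0],
  [-1,0.0014,-0.0031,-0.0048,0,0,0],
  [-1,0.0014,-0.0031,-0.0048,0,0,0],
  [-1,0.0014,-0.0031,-0.0048,0,0,0],
])

```text
time_s: 20.45
ee_pos: [551.2, -87.4, 156.1]
ee_rot: [-180.0, -0.0, 114.1]
force: [-0.3, 3.1, 1.7]
gripper_width: 0.5
gripper_force: 0.9
```

apply_moves([
  [-1,0.0011,-0.0025,-0.0052,0,0,0],
  [-1,0.0011,-0.0025,-0.0052,0,0,0],
  [-1,0.0011,-0.0025,-0.0052,0,0,0],
  [-1,0.0011,-0.0025,-0.0052,0,0,0],
  [-1,0.0011,-0.0025,-0.0052,0,0,0],
])

```text
time_s: 20.87
ee_pos: [556.7, -99.7, 130.1]
ee_rot: [-180.0, -0.0, 114.1]
force: [-0.9, 1.4, 1.4]
gripper_width: 0.5
gripper_force: 0.8
```

```bash
python3 cf.py
```

```text
[(np.float64(0.793), np.float64(0.45)), (np.float64(0.798), np.float64(0.35)), (np.float64(0.82), np.float64(0.4))] 0.58
[ 556.52768418 -100.17996687  129.59914948] [ 0.18905241  0.75249024 -0.25082657] 0.0
```

apply_moves([
  [-1,0.0008,-0.0017,-0.0056,0,0,0],
  [-1,0.0008,-0.0017,-0.0056,0,0,0],
  [-1,0.0008,-0.0017,-0.0056,0,0,0],
  [-1,0.0008,-0.0017,-0.0056,0,0,0],
  [-1,0.0008,-0.0017,-0.0056,0,0,0],
])

```text
time_s: 21.38
ee_pos: [560.8, -108.4, 102.1]
ee_rot: [180.0, 0.0, 114.1]
force: [-0.4, 0.3, 1.2]
gripper_width: 0.4
gripper_force: 0.8
```

apply_moves([
  [-1,0.0005,-0.0012,-0.004,0,0,0],
  [-1,0.0005,-0.0012,-0.004,0,0,0],
  [-1,0.0004,-0.0008,-0.004,0,0,0],
  [-1,0.0003,-0.0007,-0.004,0,0,0],
  [-1,0.0003,-0.0007,-0.004,0,0,0],
])

```text
time_s: 21.8
ee_pos: [562.6, -112.6, 82.2]
ee_rot: [-180.0, -0.0, 114.1]
force: [-0.3, 1.1, 1.1]
gripper_width: 0.4
gripper_force: 0.8
```

apply_moves([
  [-1,0,0,-0.002,0,0,0],
  [-1,0,0,-0.002,0,0,0],
  [-1,0,0,-0.002,0,0,0],
  [-1,0,0,-0.002,0,0,0],
  [-1,0,0,-0.002,0,0,0],
])

```text
time_s: 22.22
ee_pos: [563.1, -113.1, 72.8]
ee_rot: [180.0, 0.1, 114.1]
force: [0.9, -1.2, 1.2]
gripper_width: 0.0
gripper_force: 0.8
```

```bash
python3 cf.py
```

```text
[(np.float64(0.799), np.float64(0.15)), (np.float64(0.808), np.float64(0.05)), (np.float64(0.816), np.float64(0.1))] 0.56
[ 562.78605275 -112.76711492   72.43901173] [ 0.31923223 -0.41972416 -0.44822596] 0.039988150215322094
```

apply_moves([
  [-1,0,0,-0.002,0,0,0],
  [-1,0,0,-0.002,0,0,0],
  [-1,0,0,-0.002,0,0,0],
  [-1,0,0,-0.002,0,0,0],
  [-1,0,0,-0.001,0,0,0],
])

```text
time_s: 22.73
ee_pos: [562.8, -112.8, 63.4]
ee_rot: [180.0, 0.0, 114.1]
force: [0.2, -1.1, 1.0]
gripper_width: 0.2
gripper_force: 0.8
```

apply_moves([
  [-1,0,0,-0.0008,0,0,0],
  [-1,0,0,-0.0007,0,0,0],
  [-1,0,0,0,0,0,0],
])

```text
time_s: 22.98
ee_pos: [562.7, -112.6, 62.0]
ee_rot: [180.0, -0.0, 114.1]
force: [0.7, 0.1, 0.1]
gripper_width: 0.6
gripper_force: 0.3
```

apply_moves([
  [-1,0,0,-0.0007,0,0,0],
  [-1,0,0,-0.0005,0,0,0],
  [-1,0,0,0,0,0,0],
])

```text
time_s: 23.23
ee_pos: [562.7, -112.6, 60.9]
ee_rot: [180.0, -0.0, 114.1]
force: [1.0, 0.2, 1.3]
gripper_width: 0.6
gripper_force: 0.4
```

apply_moves([
  [-1,0,0,-0.0007,0,0,0],
  [-1,0,0,-0.0005,0,0,0],
  [-1,0,0,0,0,0,0],
])

```text
time_s: 23.48
ee_pos: [562.7, -112.7, 60.0]
ee_rot: [180.0, -0.0, 114.1]
force: [-0.7, -1.1, 4.2]
gripper_width: 0.6
gripper_force: 1.8
```

apply_moves([
  [-1,0,0,-0.0004,0,0,0],
  [-1,0,0,-0.0003,0,0,0],
  [-1,0,0,0,0,0,0],
])

```text
time_s: 23.73
ee_pos: [562.7, -112.7, 60.0]
ee_rot: [180.0, 0.0, 114.1]
force: [-2.2, 0.1, 6.9]
gripper_width: 0.6
gripper_force: 3.9
```

Hard stop at TCP z = 60.0. The offset matches the one found on the flap, so this is the shut height of 76 mm. I'll retreat and check.

apply_moves([
  [-1,0,0,0.008,0,0,0],
  [-1,0,0,0.02,0,0,0],
  [-1,0,0,0.04,0,0,0],
  [-1,0,0,0.04,0,0,0],
  [-1,0,0,0.04,0,0,0],
])

```text
time_s: 24.15
ee_pos: [561.9, -112.4, 208.3]
ee_rot: [-179.9, -0.1, 114.1]
force: [0.8, 0.5, -0.1]
gripper_width: 0.5
gripper_force: 0.0
```

apply_moves([
  [-1,-0.02,0,0.035,0,0,0],
  [-1,-0.02,0,0.035,0,0,0],
  [-1,-0.02,0,0.035,0,0,0],
  [-1,0,0,0,0,0,0],
  [-1,0,0,0,0,0,0],
])

```text
time_s: 24.57
ee_pos: [502.8, -112.8, 314.7]
ee_rot: [179.7, 0.2, 114.1]
force: [-0.2, 0.3, -1.2]
gripper_width: 0.3
gripper_force: 0.0
```

```bash
python3 cf.py
python3 - <<'E'
from h import *
p=np.load('p.npy');p[3]=0
f=grab('scene')
for q in('brush_pot','figure','tin','hammer'):
    r=finder.boxes_of(q,'scene');print(q,[(np.round(x['rect']).tolist(),round(x['score'],2)) for x in r[:1]])
i=cv2.resize(np.ascontiguousarray(f['color'][:,:,::-1]),None,fx=3,fy=3)
for k in proj(f,geo(p)[1]): cv2.circle(i,tuple(int(c*3) for c in k),2,(0,255,0),-1)
cv2.imwrite('pics/end.png',i[100*3:300*3,160*3:420*3])
E
```

```text
[(np.float64(0.943), np.float64(0.1)), (np.float64(0.953), np.float64(0.0)), (np.float64(0.959), np.float64(0.05))] 0.78
[ 502.31554    -112.55404785  311.19183011] [-0.20860239  0.42434644 -0.60661005] 0.0
brush_pot []
figure [([172.0, 215.0, 32.0, 44.0], 0.6)]
tin [([357.0, 245.0, 27.0, 44.0], 0.58)]
hammer [([432.0, 150.0, 44.0, 88.0], 0.65)]
```

View pics/end.png

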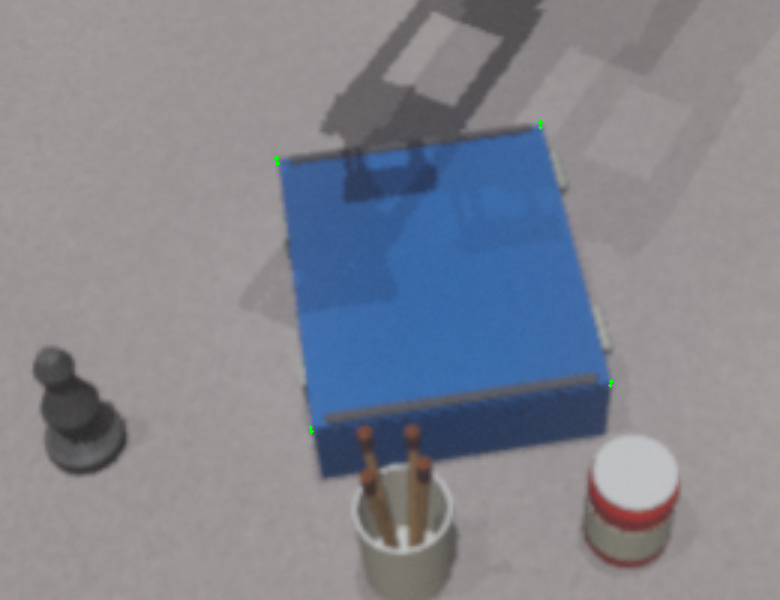

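The last picture shows the cover flush on the rim: its corners sit on the projected flat positions, for example (311,430) and (610,383). The pot, figure and tin stand where they were, and the hammer's box is unchanged. The robot is clear.

```bash
python3 -c "
from h import *
print(env.job_done())"
```

```text
the job is handed in; nothing more can be done
None
```

The job is handed in: I pushed the flap flat first, then pushed the cover shut over it; the pot, figure, tin and hammer look unmoved, and the robot ended clear of everything at about 25 s.

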